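# Hang the mug on the free cup hook under the shelf

## Robot

A 6-joint arm with a two-finger parallel gripper is mounted at the origin on a cart in front of the work surface, level with it; the furniture and walls round the work are solid. World frame = base frame: x ahead of the robot, y to its left, z up, the work surface at z = 0. Lengths are in mm, angles in degrees, forces in N, time in s.
With the tool pointing down it reaches from about 300 to 875 mm from the base axis. Payload 6.4 kg.
Tool frame: the origin (TCP) lies on the centre line of the jaws, within the pads' length; the fingertips stand 8 mm ahead of it and the grasp point (between the pads) lies 11 mm behind it; z points along the fingers, y is the direction in which the jaws open and shut (so a half turn about z gives the same grasp; the last joint's range is limited). The gripper opens to 88 mm and grips with 3 to 60 N. Pads are 18 mm wide; open, the fingers measure 123 mm over their backs; the gripper's body (75 mm by 187 mm) begins 45 mm behind the grasp point.
Start: joints at [56.133, 10.359, 92.074, -0, 77.567, -11.82], TCP at [215.83, 532.971, 218.614] pointing down, gripper open.
Joint ranges: [-171.53, 171.53], [-51.25, 118.39], [17.06, 147.69], [-65.23, 245.23], [0, 150.52], [-178.68, 178.68]. Speed limits (degrees/s): [147.25, 147.25, 172.46, 180, 180, 180].

## Interface

Orientations are given as [roll, pitch, yaw] about the fixed x, y, z axes, in that order (R = Rz(yaw) Ry(pitch) Rx(roll)).
In Python, from workcell import robot gives the robot as it stands.
- The arm moves only by the shell command python3 -m pendant 'ROWS' [FORCE]. ROWS is JSON, a list of rows, each an object of numbers: "gripper": the closure in counts, from 0 (fully open) to 255 (shut); "tx", "ty", "tz": the shift along the tool's x, y, z in cm; "wx", "wy", "wz": the turn, a rotation vector about the tool's x, y, z in rad. In form: [{"gripper": .., "tx": .., "ty": .., "tz": .., "wx": .., "wy": .., "wz": ..}, ...]. A call has 1 to 5 rows; each row shifts and turns the commanded pose from where the row before left it, along the tool's axes as they then stand; what a row does not reach is not made up. A row lasts 1/8 s, in which the tool goes at most 62.5 mm and 10.7 degrees, less where a joint would pass 70% of its speed; a pose out of reach is approached as far as the arm can. A call is refused whole if a number of a shift passes 6.25 or a number of a turn 0.188, either way. A call with a gripper value outside its range is refused whole. The fingers move at their own pace and stop on an object; FORCE is the grip in N (left out, the last holds). Time passes only in rows, so rows that do not move let the fingers close. It gives the time, the measured TCP pose, the force and the opening at its end, in the units of the state.
- robot.get_obs(): the state, without advancing time (a new reading comes with each control period).
- robot.grab_frame(name): name is "scene" or "side" or "wrist"; returns (picture, depth): 420x560x3 uint8, red, green, blue; 420x560 float32, mm along the optical axis (not along the pixel's ray), 0 where there is no reading.
- robot.camera_model(name): a dict with "fov_y" (degrees; the focal length in pixels is half the picture's height over the tangent of half this angle, whatever the lens; pixels are square), "cx", "cy" (the principal point, pixels), "distortion" ([k1, k2, p1, p2, k3] as OpenCV has them; the pictures are not rectified), "world_to_cam" (4x4, takes a point from world to camera coordinates); the wrist camera has in their place "mount" (4x4, takes a point from camera to tool coordinates, whose origin is the TCP and whose axes are the flange's). Camera axes: x right, y down, z forward; pixel columns grow to the right and rows downward; lengths in mm; the calibration is good to about 2 mm. A picture is of the moment at which its call begins: read the wrist's pose just before it. camera_model takes no time and is no camera call.
- robot.job_done(): hands the job in, once; it reports no verdict.
The state is a dict: "time_s": time; "q": joint angles; "joint_velocities": joint speeds; "joint_torque": joint torques, N m; "ee_pos": TCP position; "tool_rot": TCP orientation; "contact_force": force on the tool from outside, world axes, zero at the start; "torque": the same for the moment, N m; "opening": opening from 0.0 (shut) to 1.0 (fully open).
Only numpy, scipy, OpenCV 4.12 (cv2) and the standard library are available. Lean on these libraries where they do the work, as an engineer would, in place of code of your own. Each camera call takes 0.05 s, during which the arm holds its last target. There are 200 camera calls.

## Task

Put the blue mug away: hang it by its handle on the free cup hook under the little wooden shelf, next to the white mug, and leave it hanging there at rest. Keep the white mug on its hook, and do not shove or knock over the loose things on the worktop.

Things in the scene. Friction and masses are not known exactly. Their poses are not given: they have to be found in the camera images.
- blue_mug: blue mug to put away, upright on the worktop: 66 mm across, 92 mm tall, 4 mm wall, open top, about 0.26 kg, one fixed handle. Origin: centre of the underside; z up through the mouth, x out through the handle. Centre of mass about x = 7, z = 38 mm. The handle, a D-shaped loop of 10 mm round bar in the x-z plane, reaches from the wall at z = 82 out to x = 71 and back to the wall at z = 22
- blue_mug_eye (a point): middle of the opening of the blue mug's handle (mug frame x = 47, y = 0, z = 56 mm; mug's axes). The opening is 28 mm wide (x = 33 to 61 mm, from the mug's wall to the bar) and at most 50 mm tall; it is seen through along the mug's y
- blue_mug_corner (a point): inside corner of that opening, at the top and outside, on the bar's inner face (mug frame x = 57.5, y = 0, z = 74.5 mm): here the mug comes to hang
- shelf: low wooden shelf fixed on the worktop: board 400 mm long (y), 166 mm deep (x = -36, its front edge, to 130), underside at z = 272 mm, 18 mm thick; black tube frames at y = +/-185 mm, uprights at the back (x = 116), rails on the worktop and under the board. Origin on the worktop below the row of hooks; x to the back, y to the left. It may stand turned. Jars and a box stand fixed on top
- free_hook (a point): seat of the free hook: top of the wire at the bottom of its bend, 58 mm below the board and 36 mm behind its front edge; shelf's axes. The hook is a brass J of 6 mm wire in the shelf's y-z plane: shank 12.5 mm to the left (+y) of the seat, half-round bend 19 mm wide inside, tip on the right (-y). A handle goes on from the right, over the tip, and down into the bend
- free_hook_tip (a point): centre of the 9 mm ball on the tip of the free hook: 15.5 mm right (-y) of the seat and 10 mm above it
- taken_hook (a point): seat of the other hook, of the same shape, 156 mm to the left; the white mug hangs on it
- white_mug: white mug of the same shape as the blue one, hanging loose by its handle on the other hook, its mouth towards the robot and slanting up, its axis about 56 degrees from vertical; frame as the blue mug's
- white_mug_eye (a point): middle of the opening of the white mug's handle, as on the blue mug
- tin: small oblong spread tub, 63 x 105 x 26 mm, loose; origin: centre of the underside
- salt: white salt shaker, 44 mm across, 90 mm tall, loose; origin: centre of the underside
- jam_jar: jam jar with grey lid, 66 mm across, 88 mm tall, loose; origin: centre of the underside
Things that resemble listed ones, but are neither listed nor needed, are in the scene too. What is shaped like the blue_mug but purple is not meant.

How it is judged:
By the outcome, as a careful person would: the job done as asked, in the order asked, and still so for the second after the job is handed in, with the robot touching nothing.
It also fails if it takes over 50 s, if anything falls off the work surface, if the arm or the gripper's body presses on something with over 40 N, if the wrist force passes 120 N, or if a joint passes its speed limit or range.

## Working session

There is one attempt and no reset: what is moved stays moved. The work goes in short steps, Python scripts to look and compute and a shell command to move; the robot and the scene stay as the last step left them, time stands still between calls to the robot, and variables do not carry over. Pictures are saved under pics/ and viewed, about 8 in all and at most 12, crops included, and the job is handed in when it is done.

```bash
ls; mkdir -p pics; cat > h.py <<'E'
import numpy as np, cv2
from workcell import robot
from scipy.spatial.transform import Rotation as R
def K(m,h=420):
    f=h/2/np.tan(np.radians(m["fov_y"])/2); return np.array([[f,0,m["cx"]],[0,f,m["cy"]],[0,0,1]])
def c2w(name,obs=None):
    m=robot.camera_model(name)
    if name!="wrist": return np.linalg.inv(np.array(m["world_to_cam"]))
    T=np.eye(4);T[:3,:3]=R.from_euler('xyz',obs["tool_rot"],degrees=True).as_matrix();T[:3,3]=obs["ee_pos"]
    return T@np.array(m["mount"])
def grab(name):
    o=robot.get_obs(); p,d=robot.grab_frame(name); np.savez(f"pics/{name}.npz",p=p,d=d,T=c2w(name,o)); return p,d,c2w(name,o)
def cloud(name,d,T):
    m=robot.camera_model(name); h,w=d.shape
    uv=np.stack(np.meshgrid(np.arange(w),np.arange(h)),-1).reshape(-1,1,2).astype(float)
    n=cv2.undistortPoints(uv,K(m),np.array(m["distortion"],float)).reshape(h,w,2)
    P=np.concatenate([n*d[...,None],d[...,None]],-1)
    W=P@T[:3,:3].T+T[:3,3]; W[d==0]=np.nan
    return W
def proj(name,X,T):
    m=robot.camera_model(name);Ti=np.linalg.inv(T)
    return cv2.projectPoints(np.array(X,float).reshape(-1,1,3),cv2.Rodrigues(Ti[:3,:3])[0],Ti[:3,3],K(m),np.array(m["distortion"],float))[0].reshape(-1,2)
E
python3 - <<'E'
from h import *
print(robot.get_obs())
for n in("scene","side"):
    p,d,T=grab(n); cv2.imwrite(f"pics/{n}0.png",cv2.resize(p[...,::-1],(800,600),interpolation=cv2.INTER_AREA)); print(n,T.round(2).tolist(),robot.camera_model(n)["fov_y"])
E
```

```text
pics
{'time_s': 0.0, 'q': array([ 5.61320460e+01,  1.03999607e+01,  9.21328309e+01, -6.80845680e-04,
        7.75659511e+01, -1.18214165e+01]), 'joint_velocities': array([-0.13436203,  0.01581484,  0.04825837, -0.07019561, -0.01543942,
        0.06113956]), 'joint_torque': array([ 3.01062219e-04, -4.33875382e+01, -3.41848183e+01,  7.03789922e-02,
        3.85012280e-02, -1.45275612e-04]), 'ee_pos': array([215.50480065, 532.46942861, 217.71921899]), 'tool_rot': array([-1.79903215e+02, -1.95780753e-02,  1.57953593e+02]), 'contact_force': array([ 0.34870091, -0.51822441,  0.05710495]), 'torque': array([0.01085761, 0.00494279, 0.04145413]), 'opening': 1.0002694842036097}
scene [[0.88, -0.29, 0.39, 1.88], [-0.48, -0.52, 0.71, -865.38], [0.0, -0.81, -0.59, 918.36], [0.0, 0.0, 0.0, 1.0]] 47.205692556654746
side [[-0.93, -0.13, 0.34, -55.86], [-0.37, 0.34, -0.86, 1405.54], [-0.0, -0.93, -0.37, 715.31], [0.0, 0.0, 0.0, 1.0]] 48.94524146240771
```

View pics/scene0.png

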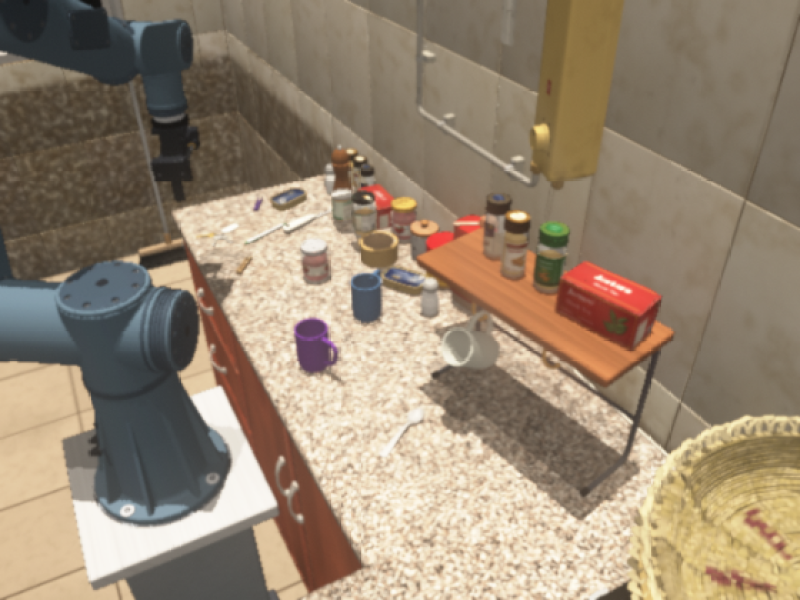

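View pics/side0.png

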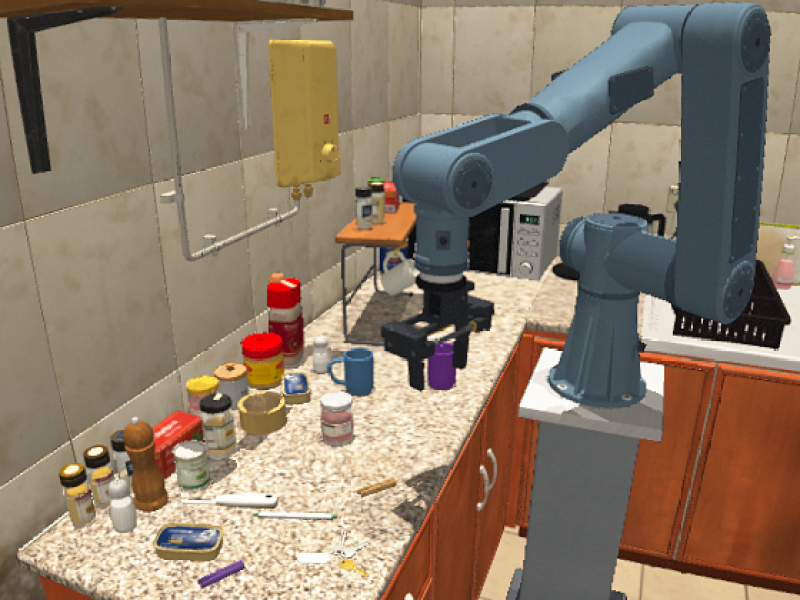

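Scene picture (800x600): the blue mug is at (367,297), with its handle on the far side near (380,270). The purple mug at (315,345) is not meant. The white mug hangs at (470,348), and the brass tip of the free hook peeks out at about (550,357). In the side picture the blue mug is at (357,372) with its handle to the left at (335,375), the purple one at (441,368). Only the purple mug could be mistaken for the blue one; I choose the blue at scene (367,297) and side (357,372).

```bash
cat > meas.py <<'E'
from h import *
from scipy.optimize import least_squares
tiles=[]
B=[]
for n in("scene","side"):
    z=np.load(f"pics/{n}.npz");p,d,T=z['p'],z['d'],z['T'];W=cloud(n,d,T);z_=W[...,2]
    hsv=cv2.cvtColor(p,cv2.COLOR_RGB2HSV).astype(int);H,S,V=[hsv[...,i] for i in range(3)]
    m=(H>98)&(H<115)&(S>90)&(V>40)
    s=np.array([367,297]) if n=="scene" else np.array([357,372]); s=s*0.7
    yy,xx=np.mgrid[:420,:560]; m&=(abs(xx-s[0])<32)&(abs(yy-s[1])<32)&(z_>6)&(z_<110)
    P=W[m];P=P[~np.isnan(P[:,0])];med=np.median(P,0);P=P[np.linalg.norm(P[:,:2]-med[:2],axis=1)<110];B.append(P)
    print(n,len(P),med.round(1),P.min(0).round(1),P.max(0).round(1))
    # board top
    b=(z_>284)&(z_<296)&(H<20)&(S>120); Q=W[b]; Q=Q[(Q[:,0]>300)]
    r=cv2.minAreaRect(Q[:,:2].astype(np.float32)); print("board",len(Q),np.median(Q[:,2]).round(1),r,cv2.boxPoints(r).round(1).tolist())
    c=p[int(s[1])-40:int(s[1])+40,int(s[0])-53:int(s[0])+53]; tiles.append(cv2.resize(c[...,::-1],(400,300),interpolation=cv2.INTER_CUBIC))
    if n=="scene": c=p[200:320,280:440]; tiles.append(cv2.resize(c[...,::-1],(400,300),interpolation=cv2.INTER_CUBIC))
    else: c=p[120:240,220:380]; tiles.append(cv2.resize(c[...,::-1],(400,300),interpolation=cv2.INTER_CUBIC))
cv2.imwrite("pics/crops1.png",np.vstack([np.hstack(tiles[:2]),np.hstack(tiles[2:])]))
P=np.vstack(B);np.save("pics/mug.npy",P)
# fit circle (low slab avoiding handle) with robust loss + handle direction by far points
f=lambda c:np.minimum(abs(np.linalg.norm(P[:,:2]-c[:2],axis=1)-33),abs(np.linalg.norm(P[:,:2]-c[:2],axis=1)-29))
r=least_squares(f,np.median(P,0)[:2],loss='soft_l1',f_scale=2)
print("circle",r.x.round(1),np.median(f(r.x)))
for Q in B+[P]:
    v=Q[:,:2]-r.x;k=np.linalg.norm(v,axis=1);hnd=v[(k>45)&(k<80)]
    print("handle",len(hnd),np.degrees(np.arctan2(*hnd.mean(0)[::-1])) if len(hnd) else None,k.max())
E
python3 meas.py
```

```text
return _methods._mean(a, axis=axis, dtype=dtype,
  ret = um.true_divide(
Traceback (most recent call last):
  File "meas.py", line 12, in <module>
    print(n,len(P),med.round(1),P.min(0).round(1),P.max(0).round(1))
                                ~~~~~^^^
ValueError: zero-size array to reduction operation minimum which has no identity
```

```bash
python3 - <<'E'
from h import *
for n,s in(("scene",(257,208)),("side",(250,260))):
    z=np.load(f"pics/{n}.npz");W=cloud(n,z['d'],z['T']);hsv=cv2.cvtColor(z['p'],cv2.COLOR_RGB2HSV)
    for dx in(-8,0,4): print(n,W[s[1],s[0]+dx].round(1),z['d'][s[1],s[0]+dx],hsv[s[1],s[0]+dx])
    print(robot.camera_model(n)['cx'],robot.camera_model(n)['cy'],robot.camera_model(n)['distortion'], (z['d']==0).mean())
    g=W[300:330:10,200:230:10,2] if n=='scene' else W[330:360:10,200:230:10,2]; print(g)
E
```

```text
scene [467.4 211.2  62.8] 1447.472 [108  37  90]
scene [485.  191.8  69.1] 1436.8276 [107  43  95]
scene [495.7 186.6  68.6] 1437.7139 [108  42  91]
286.1888532808134 208.3951654410118 [-0.07596016  0.          0.          0.          0.        ] 0.004353741496598639
[[-1.85347575e+01 -1.02323624e+00 -2.25303808e+00]
 [-1.36764486e+02 -2.65792973e+00 -1.79294808e-01]
 [-2.09405032e+02 -1.02541911e+02 -1.55815541e-02]]
side [515.8 245.   55. ] 1442.081 [104 134  95]
side [485.1 251.7  63.9] 1422.4314 [103 123 108]
side [472.7 249.1  65. ] 1420.0922 [103 130 102]
273.99894817106485 214.87514391252384 [-0.12362014  0.          0.          0.          0.        ] 0.003932823129251701
[[ 1.44772464  0.46850871  0.88228118]
 [-1.28196882  3.06393198  1.41919307]
 [ 3.06968787 -0.26992054 -0.68532812]]
```

```bash
sed -i 's/(S>90)&(V>40)/(S>30)\&(V>30)/; s/(H<20)&(S>120)/(H<20)\&(S>60)/; s/H>98)&(H<115/H>95)\&(H<116/' meas.py; sed -i 's/    P=W\[m\]/    k,l,st,_=cv2.connectedComponentsWithStats(m.astype(np.uint8));m=l==1+st[1:,4].argmax()\n    P=W[m]/' meas.py; python3 meas.py
```

```text
scene 519 [489.2 201.6  66.9] [460.6 183.1   7.8] [546.3 261.   94. ]
board 5991 288.3 ((578.517333984375, 792.8528442382812), (2873.901123046875, 420.60009765625), 89.69721221923828) [[360.6000061035156, -643.0], [781.2000122070312, -645.2000122070312], [796.4000244140625, 2228.699951171875], [375.79998779296875, 2230.89990234375]]
side 670 [491.8 247.3  64.9] [460.2 188.8   6.2] [549.3 269.8  96.2]
board 983 291.3 ((634.9076538085938, 222.062744140625), (1239.013916015625, 300.32928466796875), 89.75721740722656) [[482.1000061035156, -396.79998779296875], [782.4000244140625, -398.1000061035156], [787.7000122070312, 840.9000244140625], [487.3999938964844, 842.2000122070312]]
circle [495.3 222.1] 1.2895004258482707
handle 10 35.322008729505605 63.8352966971301
handle 58 41.89507472301547 70.44859347924846
handle 68 40.99303517755188 70.44859347924846
```

View pics/crops1.png

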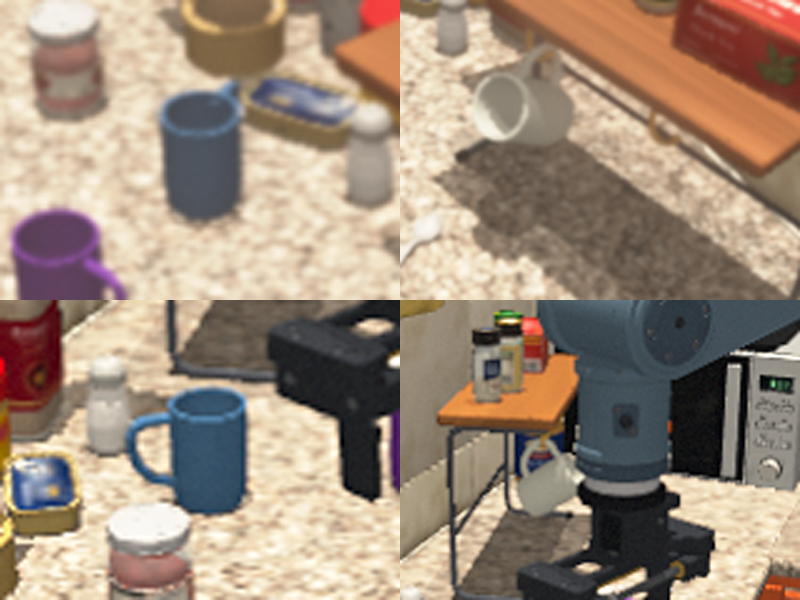

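Crops: top left is the blue mug with its handle back and left, the tin and salt beside it. Bottom left shows the handle on the left side. In the scene-view crop at top right, the free brass hook shows at crop (662,125).

Next, the shelf pose and the camera mount.

```bash
python3 - <<'E'
from h import *
print("mount",np.round(robot.camera_model("wrist")["mount"],2).tolist(),robot.camera_model("wrist")["fov_y"])
for n in("scene","side"):
    z=np.load(f"pics/{n}.npz");p,d,T=z['p'],z['d'],z['T'];W=cloud(n,d,T)
    hsv=cv2.cvtColor(p,cv2.COLOR_RGB2HSV).astype(int);H,S=hsv[...,0],hsv[...,1]
    b=(W[...,2]>278)&(W[...,2]<300)&(H<20)&(S>60)
    k,l,st,_=cv2.connectedComponentsWithStats(b.astype(np.uint8))
    # component by expected pixel
    px=(int(540*.7),int(300*.7)) if n=="scene" else (int(375*.7),int(222*.7))
    i=l[px[1],px[0]]; Q=W[l==i]; print(n,i,len(Q),np.median(Q[:,2]),Q.min(0).round(),Q.max(0).round())
    if i:
        r=cv2.minAreaRect(Q[:,:2].astype(np.float32)); print(r,cv2.boxPoints(r).round(1).tolist())
    # corner pixels (800x600) on z=290 top
    if n=="scene":
        m=robot.camera_model(n)
        px=np.array([[418,257],[606,379],[481,232],[671,331]],float)*.7
        q=cv2.undistortPoints(px.reshape(-1,1,2),K(m),np.array(m["distortion"])).reshape(-1,2)
        D=np.c_[q,np.ones(4)]@T[:3,:3].T; print("corners",(T[:3,3]+D*((290-T[2,3])/D[:,2:])).round(1).tolist())
        # hook pixel in crop: crop origin (280,200), scale 2.5
        for c in((662,118),(662,132),(655,125)):
            u=(c[0]-400)/2.5+280;v=c[1]/2.5+200
            print("hook",W[int(v)-1:int(v)+2,int(u)-1:int(u)+2].reshape(-1,3).round(0).tolist()[4])
E
```

```text
mount [[-0.0, -0.96, -0.28, 73.23], [1.0, -0.0, 0.0, -0.36], [-0.0, -0.28, 0.96, -165.38], [0.0, 0.0, 0.0, 1.0]] 61.141058805078224
scene 21 5671 288.18360524278137 [ 482. -406.  278.] [718.  13. 300.]
((600.88525390625, -195.3818359375), (169.23553466796875, 402.1808776855469), 10.635818481445312) [[480.6000061035156, -13.399999618530273], [554.7999877929688, -408.6000061035156], [721.2000122070312, -377.3999938964844], [646.9000244140625, 17.899999618530273]]
corners [[484.6, -21.6, 290.0], [558.0, -404.3, 290.0], [623.4, -4.2, 290.0], [712.4, -373.2, 290.0]]
hook [766.0, -72.0, -2.0]
hook [668.0, -177.0, 101.0]
hook [667.0, -169.0, 102.0]
side 0 233848 nan [nan nan nan] [nan nan nan]
```

```bash
cat >> h.py <<'E'
YAW=10.64; XS=np.array([np.cos(np.radians(YAW)),np.sin(np.radians(YAW)),0]); YS=np.array([-XS[1],XS[0],0]); OR=np.array([600.9,-195.4,0])-47*XS
def shelf(x,y,z): return OR+x*XS+y*YS+np.array([0,0,z])
def togo(p,Rt,obs=None):
    "shift in tool axes (cm) and rotvec (rad) from now to pose p,Rt"
    o=obs or robot.get_obs(); R0=R.from_euler('xyz',o["tool_rot"],degrees=True)
    Rt=R.from_matrix(Rt) if isinstance(Rt,np.ndarray) else Rt
    print("now",np.round(o["ee_pos"],1),np.round(o["tool_rot"],1),"q",np.round(o["q"],1),"t",round(o["time_s"],2),"F",np.round(o["contact_force"],1),"open",round(o["opening"],3))
    print("shift cm (tool axes now)",(R0.inv().apply(p-np.array(o["ee_pos"]))/10).round(2),"rotvec",(R0.inv()*Rt).as_rotvec().round(3))
E
python3 - <<'E'
from h import *
T=np.load("pics/scene.npz")['T']
for y in(-78,78): print(y,shelf(0,y,214).round(1),proj("scene",[shelf(0,y,214),shelf(0,y-15.5,224),shelf(0,y+12.5,225)],T).round(1).tolist())
a=np.radians(-49); ty=np.array([np.cos(a),np.sin(a),0]);tz=np.array([0,0,-1.]);tx=np.cross(ty,tz)
togo(np.array([495.3,222.1,150.]),np.stack([tx,ty,tz],1))
E
```

```text
-78 [ 569.1 -280.7  214. ] [[383.9, 255.4], [389.9, 255.6], [380.2, 248.7]]
78 [ 540.3 -127.4  214. ] [[334.4, 221.7], [339.3, 221.4], [331.1, 215.6]]
now [215.5 532.5 217.8] [-179.9   -0.   158. ] q [ 56.1  10.4  92.1   0.   77.6 -11.8] t 0.1 F [ 0.1 -0.2 -0.1] open 0.999
shift cm (tool axes now) [-37.59 -18.26   6.8 ] rotvec [-1.000e-03  1.000e-03  2.041e+00]
```

```bash
python3 -m pendant '[{"tx":-5.3,"ty":-2.6},{"tx":-5.3,"ty":-2.6},{"tx":-5.3,"ty":-2.6},{"tx":-5.3,"ty":-2.6},{"tx":-5.3,"ty":-2.6}]' 30 >/dev/null
python3 -m pendant '[{"tx":-5.3,"ty":-2.6},{"tx":-5.3,"ty":-2.6},{"wz":0.185},{"wz":0.185},{"wz":0.185}]' >/dev/null
python3 -m pendant '[{"wz":0.185},{"wz":0.185},{"wz":0.185},{"wz":0.185},{"wz":0.185}]'>/dev/null
python3 -m pendant '[{"wz":0.185},{"wz":0.185},{"wz":0.185},{},{}]'
python3 - <<'E'
from h import *
p,d,T=grab("wrist");W=cloud("wrist",d,T)
hsv=cv2.cvtColor(p,cv2.COLOR_RGB2HSV).astype(int)
m=(hsv[...,0]>95)&(hsv[...,0]<116)&(hsv[...,1]>70)&(W[...,2]>8)&(W[...,2]<105)&(np.hypot(W[...,0]-495,W[...,1]-222)<95)
P=W[m];print(len(P))
rim=P[P[:,2]>86];print("rim",len(rim),np.median(rim[:,2]),cv2.minEnclosingCircle(rim[np.hypot(rim[:,0]-495,rim[:,1]-222)<42][:,:2].astype(np.float32)))
c=np.array(cv2.minEnclosingCircle(rim[np.hypot(rim[:,0]-495,rim[:,1]-222)<42][:,:2].astype(np.float32))[0])
v=P[:,:2]-c;k=np.hypot(*v.T);h=v[(k>42)&(k<75)];print("handle",len(h),np.degrees(np.arctan2(h.mean(0)[1],h.mean(0)[0])),k.max())
a=np.radians(-49); ty=np.array([np.cos(a),np.sin(a),0]);tz=np.array([0,0,-1.]);tx=np.cross(ty,tz)
togo(np.array([c[0],c[1],49.]),np.stack([tx,ty,tz],1))
cv2.imwrite("pics/w1.png",p[...,::-1])
E
```

```text
0
rim 0 nan ((0.0, 0.0), 0.0)$[0]: bad value
$[0]: bad value
$[0]: bad value
$[0]: bad value
  return _methods._mean(a, axis=axis, dtype=dtype,
  ret = ret.dtype.type(ret / rcount)
<stdin>:8: RuntimeWarning: Mean of empty slice.
  ret = um.true_divide(
Traceback (most recent call last):
ValueError: zero-size array to reduction operation maximum which has no identity
```

```bash
cat > look.py <<'E'
from h import *
p,d,T=grab("wrist");cv2.imwrite("pics/w1.png",p[...,::-1]);W=cloud("wrist",d,T)
hsv=cv2.cvtColor(p,cv2.COLOR_RGB2HSV).astype(int)
m=(hsv[...,0]>95)&(hsv[...,0]<116)&(hsv[...,1]>60)&(W[...,2]>8)&(W[...,2]<105)&(np.hypot(W[...,0]-495,W[...,1]-222)<95)
P=W[m];print(len(P))
rim=P[P[:,2]>86];rb=rim[np.hypot(rim[:,0]-495,rim[:,1]-222)<42];c,r=cv2.minEnclosingCircle(rb[:,:2].astype(np.float32))
print("rim",len(rim),np.median(rim[:,2]),c,r);c=np.array(c)
v=P[:,:2]-c;k=np.hypot(*v.T);h=v[(k>42)&(k<75)];print("handle",len(h),np.degrees(np.arctan2(h.mean(0)[1],h.mean(0)[0])),k.max())
a=np.radians(-49); ty=np.array([np.cos(a),np.sin(a),0]);tz=np.array([0,0,-1.]);tx=np.cross(ty,tz)
togo(np.array([c[0],c[1],49.]),np.stack([tx,ty,tz],1))
E
python3 -m pendant '[{"gripper":0,"tx":-5.3,"ty":-2.6,"tz":0,"wx":0,"wy":0,"wz":0},{"gripper":0,"tx":-5.3,"ty":-2.6,"tz":0,"wx":0,"wy":0,"wz":0},{"gripper":0,"tx":-5.3,"ty":-2.6,"tz":0,"wx":0,"wy":0,"wz":0},{"gripper":0,"tx":-5.3,"ty":-2.6,"tz":0,"wx":0,"wy":0,"wz":0},{"gripper":0,"tx":-5.3,"ty":-2.6,"tz":0,"wx":0,"wy":0,"wz":0}]' 30 
python3 -m pendant '[{"gripper":0,"tx":-5.3,"ty":-2.6,"tz":0,"wx":0,"wy":0,"wz":0},{"gripper":0,"tx":-5.3,"ty":-2.6,"tz":0,"wx":0,"wy":0,"wz":0},{"gripper":0,"tx":0,"ty":0,"tz":0,"wx":0,"wy":0,"wz":0.185},{"gripper":0,"tx":0,"ty":0,"tz":0,"wx":0,"wy":0,"wz":0.185},{"gripper":0,"tx":0,"ty":0,"tz":0,"wx":0,"wy":0,"wz":0.185}]'
python3 -m pendant '[{"gripper":0,"tx":0,"ty":0,"tz":0,"wx":0,"wy":0,"wz":0.185},{"gripper":0,"tx":0,"ty":0,"tz":0,"wx":0,"wy":0,"wz":0.185},{"gripper":0,"tx":0,"ty":0,"tz":0,"wx":0,"wy":0,"wz":0.185},{"gripper":0,"tx":0,"ty":0,"tz":0,"wx":0,"wy":0,"wz":0.185},{"gripper":0,"tx":0,"ty":0,"tz":0,"wx":0,"wy":0,"wz":0.185}]'
python3 -m pendant '[{"gripper":0,"tx":0,"ty":0,"tz":0,"wx":0,"wy":0,"wz":0.185},{"gripper":0,"tx":0,"ty":0,"tz":0,"wx":0,"wy":0,"wz":0.185},{"gripper":0,"tx":0,"ty":0,"tz":0,"wx":0,"wy":0,"wz":0.185},{"gripper":0,"tx":0,"ty":0,"tz":0,"wx":0,"wy":0,"wz":0},{"gripper":0,"tx":0,"ty":0,"tz":0,"wx":0,"wy":0,"wz":0}]'
python3 look.py
```

```text
time_s: 0.78
ee_pos: [413.5, 311.4, 218.6]
tool_rot: [180.0, 0.0, 158.0]
contact_force: [0.1, 1.0, -0.7]
opening: 1.0
time_s: 1.4
ee_pos: [491.3, 224.6, 218.2]
tool_rot: [-180.0, -0.0, 125.8]
contact_force: [-0.3, -0.4, -0.3]
opening: 1.002
time_s: 2.02
ee_pos: [491.1, 225.0, 218.3]
tool_rot: [-180.0, 0.0, 72.8]
contact_force: [-0.5, 0.1, -0.9]
opening: 1.0
time_s: 2.65
ee_pos: [491.3, 225.0, 218.5]
tool_rot: [-180.0, 0.0, 41.6]
contact_force: [0.3, -0.2, 0.3]
opening: 0.999
3708
rim 1164 90.89170833740192 (500.6002502441406, 223.7750244140625) 36.45530700683594
handle 303 40.017299397702104 65.0643513253548
now [491.3 225.  218.5] [-180.     0.    41.5] q [12.   5.9 97.1  0.  77.  60.5] t 2.7 F [-0.1  0.2  0. ] open 0.997
shift cm (tool axes now) [ 0.62  0.71 16.95] rotvec [-0.     0.     0.009]
```

View pics/w1.png

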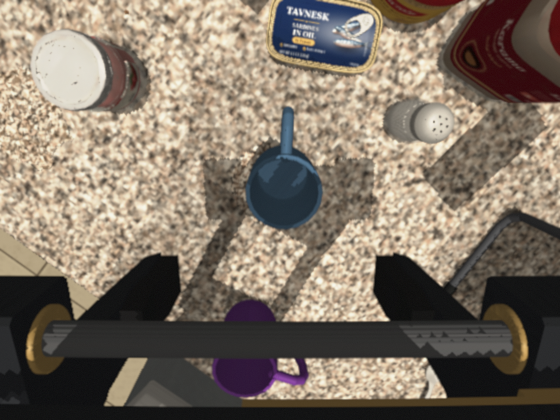

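The wrist view (560x420) shows the blue mug's mouth at (284,188) with its handle pointing up the picture at (288,130). Both finger paths at its left and right are clear: jar at (75,70), salt at (425,120), tin at (325,35). The purple mug is at (247,345).

```bash
python3 - <<'E'
from h import *
from scipy.optimize import least_squares
z=np.load("pics/wrist.npz");p,d,T=z['p'],z['d'],z['T'];W=cloud("wrist",d,T)
hsv=cv2.cvtColor(p,cv2.COLOR_RGB2HSV).astype(int)
m=(hsv[...,0]>95)&(hsv[...,0]<116)&(hsv[...,1]>60)&(W[...,2]>86)&(W[...,2]<97)&(np.hypot(W[...,0]-498,W[...,1]-223)<45)
P=W[m][:,:2]; r=least_squares(lambda c:np.hypot(*(P-c).T)-31,[498,223],loss='soft_l1',f_scale=1.);c=r.x
k=np.hypot(*(P-c).T);print("c",c.round(1),len(P),np.percentile(k,[5,50,95]).round(1))
m=(hsv[...,0]>95)&(hsv[...,0]<116)&(hsv[...,1]>60)&(W[...,2]>30)&(W[...,2]<97);v=W[m][:,:2]-c;k=np.hypot(*v.T);h=v[(k>40)&(k<75)]
print("handle",len(h),np.degrees(np.arctan2(np.median(h[:,1]),np.median(h[:,0]))),np.degrees(np.median(np.arctan2(h[:,1],h[:,0]))))
# ray through image centre of mouth at z=92
mm=robot.camera_model("wrist");q=cv2.undistortPoints(np.array([[[284.,188.]]]),K(mm),np.array(mm["distortion"])).ravel();D=T[:3,:3]@np.r_[q,1];print("ray",(T[:3,3]+D*((92-T[2,3])/D[2])).round(1))
a=np.radians(-49); ty=np.array([np.cos(a),np.sin(a),0]);tz=np.array([0,0,-1.]);tx=np.cross(ty,tz)
togo(np.array([c[0],c[1],49.]),np.stack([tx,ty,tz],1))
E
```

```text
c [496.7 222.3] 1115 [28.5 30.4 35.4]
handle 386 38.696139710691554 38.78906893355391
ray [499.6 224.3  92. ]
now [491.3 225.  218.5] [-180.     0.    41.5] q [12.   5.9 97.1  0.  77.  60.5] t 2.7 F [-0.1  0.2  0. ] open 0.997
shift cm (tool axes now) [ 0.22  0.56 16.95] rotvec [-0.     0.     0.009]
```

```bash

python3 -m pendant '[{"gripper":0,"tx":0.3,"ty":0.5,"tz":3.0,"wx":0,"wy":0,"wz":0.035},{"gripper":0,"tx":0,"ty":0,"tz":4,"wx":0,"wy":0,"wz":0},{"gripper":0,"tx":0,"ty":0,"tz":4,"wx":0,"wy":0,"wz":0},{"gripper":0,"tx":0,"ty":0,"tz":4,"wx":0,"wy":0,"wz":0},{"gripper":0,"tx":0,"ty":0,"tz":1.9,"wx":0,"wy":0,"wz":0}]' 30 
python3 -m pendant '[{"gripper":0,"tx":0,"ty":0,"tz":0,"wx":0,"wy":0,"wz":0},{"gripper":255,"tx":0,"ty":0,"tz":0,"wx":0,"wy":0,"wz":0},{"gripper":255,"tx":0,"ty":0,"tz":0,"wx":0,"wy":0,"wz":0},{"gripper":255,"tx":0,"ty":0,"tz":0,"wx":0,"wy":0,"wz":0},{"gripper":255,"tx":0,"ty":0,"tz":0,"wx":0,"wy":0,"wz":0}]' 30
python3 -m pendant '[{"gripper":255,"tx":0,"ty":0,"tz":0,"wx":0,"wy":0,"wz":0},{"gripper":255,"tx":0,"ty":0,"tz":0,"wx":0,"wy":0,"wz":0},{"gripper":255,"tx":0,"ty":0,"tz":0,"wx":0,"wy":0,"wz":0},{"gripper":255,"tx":0,"ty":0,"tz":-2,"wx":0,"wy":0,"wz":0},{"gripper":255,"tx":0,"ty":0,"tz":-4,"wx":0,"wy":0,"wz":0}]' 30
```

```text
time_s: 3.32
ee_pos: [495.4, 222.9, 47.4]
tool_rot: [-179.9, 0.2, 39.4]
contact_force: [-1.2, -0.6, 0.6]
opening: 1.0
time_s: 3.95
ee_pos: [498.3, 223.4, 51.1]
tool_rot: [179.9, -0.1, 39.4]
contact_force: [-0.2, -0.6, 6.1]
opening: 0.75
time_s: 4.58
ee_pos: [494.4, 222.7, 108.0]
tool_rot: [-179.8, 0.3, 39.3]
contact_force: [0.1, 1.2, -3.9]
opening: 0.752
```

The mug is gripped: opening 0.75 is 66 mm. Now I lift it and carry it round in front of the shelf.

```bash

python3 -m pendant '[{"gripper":255,"tx":0,"ty":0,"tz":-4.5,"wx":0,"wy":0,"wz":0},{"gripper":255,"tx":0,"ty":0,"tz":-4.5,"wx":0,"wy":0,"wz":0},{"gripper":255,"tx":0,"ty":0,"tz":-4.5,"wx":0,"wy":0,"wz":0},{"gripper":255,"tx":0,"ty":0,"tz":-4.5,"wx":0,"wy":0,"wz":0},{"gripper":255,"tx":-3,"ty":1.8,"tz":0,"wx":0,"wy":0,"wz":0}]'
python3 -m pendant '[{"gripper":255,"tx":-4.5,"ty":2.7,"tz":0,"wx":0,"wy":0,"wz":0},{"gripper":255,"tx":-4.5,"ty":2.7,"tz":0,"wx":0,"wy":0,"wz":0},{"gripper":255,"tx":-4.5,"ty":2.7,"tz":0,"wx":0,"wy":0,"wz":0},{"gripper":255,"tx":-4.5,"ty":2.7,"tz":0,"wx":0,"wy":0,"wz":0},{"gripper":255,"tx":-4.5,"ty":2.7,"tz":0,"wx":0,"wy":0,"wz":0}]'
python3 -m pendant '[{"gripper":255,"tx":-4,"ty":2.5,"tz":0,"wx":0,"wy":0,"wz":0.12},{"gripper":255,"tx":0,"ty":0,"tz":0,"wx":0,"wy":0,"wz":0.13},{"gripper":255,"tx":0,"ty":0,"tz":0,"wx":0,"wy":0,"wz":0.13},{"gripper":255,"tx":0,"ty":0,"tz":0,"wx":0,"wy":0,"wz":0.12},{"gripper":255,"tx":0,"ty":0,"tz":0,"wx":0,"wy":0,"wz":0}]'
cat >> h.py <<'E'
def rot(tilt,dyaw=0):
    c,s=np.cos(np.radians(tilt)),np.sin(np.radians(tilt));a=np.radians(YAW+dyaw);xs=np.array([np.cos(a),np.sin(a),0]);ys=np.array([-xs[1],xs[0],0]);Z=np.array([0,0,1.])
    return np.stack([c*xs+s*Z,-ys,s*xs-c*Z],1)
CT=np.array([57.5,0,-24.5]) # handle corner in tool frame
def tcp_for(corner,tilt,dyaw=0): return corner-rot(tilt,dyaw)@CT, rot(tilt,dyaw)
E
python3 - <<'E'
from h import *
p,d,T=grab("wrist");cv2.imwrite("pics/w2.png",p[...,::-1])
for c in(shelf(-150,-118,236),):
    P,Rt=tcp_for(c,50);print(P.round(1));togo(P,Rt)
E
```

```text
time_s: 5.2
ee_pos: [486.9, 191.4, 293.7]
tool_rot: [179.8, -0.4, 39.5]
contact_force: [0.3, -1.7, -2.8]
opening: 0.751
time_s: 5.82
ee_pos: [395.4, -57.7, 289.1]
tool_rot: [-180.0, 0.0, 39.4]
contact_force: [1.0, -0.6, -3.0]
opening: 0.749
time_s: 6.45
ee_pos: [381.2, -101.1, 289.1]
tool_rot: [-179.9, 0.0, 10.8]
contact_force: [0.1, -0.4, -3.4]
opening: 0.752
[ 411.2 -351.1  176.2]
now [ 381.3 -101.1  289.2] [-180.     0.    10.8] q [-32.2 -17.7 110.4   0.   87.3  46.9] t 6.5 F [-1.  -0.7 -3.6] open 0.75
shift cm (tool axes now) [-1.76 25.12 11.28] rotvec [-0.002  0.873  0.003]
```

View pics/w2.png

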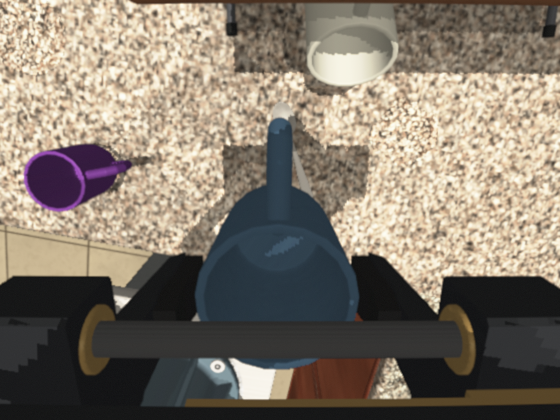

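The wrist view shows the mug between the fingers: mouth at (278,295), handle centred and straight at (280,160). The white mug is ahead at (350,40). I'll tilt while moving right, watching the joints.

```bash

python3 - <<'E'
from h import *
z=np.load("pics/wrist.npz");p,d,T=z['p'],z['d'],z['T'];W=cloud("wrist",d,np.array(robot.camera_model("wrist")["mount"]))
hsv=cv2.cvtColor(p,cv2.COLOR_RGB2HSV).astype(int)
m=(hsv[...,0]>95)&(hsv[...,0]<116)&(hsv[...,1]>60)&(d<330)
P=W[m];h=P[P[:,0]>42];print(len(P),len(h),"y",np.percentile(h[:,1],[5,50,95]).round(1),"x max",np.percentile(h[:,0],[90,98,100]).round(1))
for a in range(34,76,4):
    s=P[(P[:,0]>=a)&(P[:,0]<a+4)&(abs(P[:,1])<8)]
    if len(s):print(a,"y",np.median(s[:,1]).round(1),"top z",np.percentile(s[:,2],[3,10,50]).round(1))
b=P[(P[:,0]<36)];print("rim z",np.percentile(b[:,2],[0.5,2,5]).round(1),"y",np.percentile(b[:,1],[1,99]).round(1))
E
python3 -m pendant '[{"gripper":255,"tx":0,"ty":5,"tz":0,"wx":0,"wy":0,"wz":0},{"gripper":255,"tx":0,"ty":5,"tz":0,"wx":0,"wy":0,"wz":0},{"gripper":255,"tx":0,"ty":5,"tz":0,"wx":0,"wy":0,"wz":0},{"gripper":255,"tx":0,"ty":5,"tz":0,"wx":0,"wy":0,"wz":0},{"gripper":255,"tx":0,"ty":5,"tz":0,"wx":0,"wy":0,"wz":0}]'
python3 -m pendant '[{"gripper":255,"tx":0,"ty":0,"tz":0,"wx":0,"wy":0.175,"wz":0},{"gripper":255,"tx":0,"ty":0,"tz":0,"wx":0,"wy":0.175,"wz":0},{"gripper":255,"tx":0,"ty":0,"tz":0,"wx":0,"wy":0.175,"wz":0},{"gripper":255,"tx":0,"ty":0,"tz":0,"wx":0,"wy":0.175,"wz":0},{"gripper":255,"tx":0,"ty":0,"tz":0,"wx":0,"wy":0.175,"wz":0}]'
python3 -m pendant '[{"gripper":255,"tx":0,"ty":0,"tz":0,"wx":0,"wy":0,"wz":0},{"gripper":255,"tx":0,"ty":0,"tz":0,"wx":0,"wy":0,"wz":0}]'
python3 - <<'E'
from h import *
for c in(shelf(-150,-118,236),):
    P,Rt=tcp_for(c,50);print(P.round(1));togo(P,Rt)
E
```

```text
19165 1628 y [-3.1  1.   5.2] x max [64.2 66.6 67.4]
34 y 0.7 top z [-35.4 -35.  -34. ]
38 y 1.0 top z [-35.3 -35.  -34. ]
42 y 0.7 top z [-35.3 -35.1 -34. ]
46 y 0.7 top z [-35.2 -34.9 -33.9]
50 y 1.0 top z [-35.4 -35.  -33.6]
54 y 1.0 top z [-34.  -33.3 -31.9]
58 y 1.4 top z [-32.  -31.4 -29.9]
62 y 1.4 top z [-29.4 -28.7 -25.3]
66 y 1.3 top z [-22.3 -22.  -20.4]
rim z [-41.1 -40.7 -40.3] y [-30.6  30.7]
time_s: 7.12
ee_pos: [428.2, -348.4, 289.1]
tool_rot: [-180.0, 0.0, 10.9]
contact_force: [0.4, 0.0, -3.4]
opening: 0.747
time_s: 7.75
ee_pos: [427.7, -347.4, 290.0]
tool_rot: [179.6, -50.4, 11.1]
contact_force: [-0.1, 0.3, -4.7]
opening: 0.756
time_s: 8.0
ee_pos: [428.1, -347.5, 289.9]
tool_rot: [179.9, -49.9, 10.8]
contact_force: [0.6, 1.0, -3.0]
opening: 0.75
[ 411.2 -351.1  176.2]
now [ 428.1 -347.5  289.9] [179.9 -49.9  10.8] q [-81.4  -5.6 114.4  51.   79.6 -15.9] t 8.0 F [ 0.6  1.  -3. ] open 0.75
shift cm (tool axes now) [-9.81  0.03  5.99] rotvec [-0.001  0.001  0.002]
```

```bash
sed -i 's/^CT=.*/CT=np.array([55,1,-23.5])/' h.py
python3 -m pendant '[{"gripper":255,"tx":-4.9,"ty":0,"tz":3,"wx":0,"wy":0,"wz":0},{"gripper":255,"tx":-4.8,"ty":0.2,"tz":3.1,"wx":0,"wy":0,"wz":0},{"gripper":255,"tx":0,"ty":0,"tz":0,"wx":0,"wy":0,"wz":0},{"gripper":255,"tx":0,"ty":0,"tz":0,"wx":0,"wy":0,"wz":0}]'
python3 - <<'E'
from h import *
p,d,T=grab("wrist");cv2.imwrite("pics/w3.png",p[...,::-1])
print("hook px",proj("wrist",[shelf(0,-78,214),shelf(0,-93.5,224),shelf(0,-65.5,240)],T).round(1).tolist())
P,Rt=tcp_for(shelf(-30,-118,234),50);togo(P,Rt)
E
```

```text
time_s: 8.5
ee_pos: [414.6, -353.0, 178.6]
tool_rot: [179.7, -50.1, 11.0]
contact_force: [-0.4, -0.2, -1.7]
opening: 0.752
hook px [[215.2, 13.2], [236.5, -1.9], [189.7, -28.1]]
now [ 414.5 -353.4  179.1] [179.5 -50.1  11.1] q [-83.5   4.9 119.1  53.7  71.7 -29.8] t 8.55 F [-0.9  0.3 -3.5] open 0.748
shift cm (tool axes now) [ 7.39 -0.36  9.21] rotvec [ 0.001 -0.002  0.006]
```

View pics/w3.png

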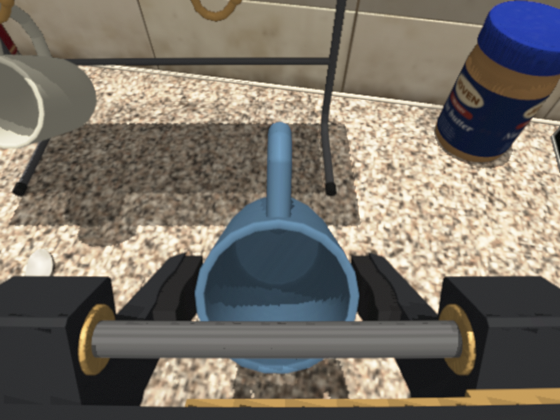

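The hook's bend shows at the top edge, lowest at about (214,18). The seat projects to (215,13), so the shelf model fits. I'll check it against the depth.

```bash
python3 - <<'E'
from h import *
z=np.load("pics/wrist.npz");p,d,T=z['p'],z['d'],z['T'];W=cloud("wrist",d,T)
A=W[0:26,185:248].reshape(-1,3);L=np.c_[(A-OR)@XS,(A-OR)@YS,A[:,2]]
s=L[(abs(L[:,0])<40)];print(len(s),np.median(s,0).round(1),"y",s[:,1].min().round(1),s[:,1].max().round(1),"z",s[:,2].min().round(1),s[:,2].max().round(1),"x",np.percentile(s[:,0],[5,95]).round(1))
for y in range(-98,-58,4):
    q=s[(s[:,1]>=y)&(s[:,1]<y+4)]
    if len(q):print(y+2,q[:,2].min().round(1),q[:,0].mean().round(1),len(q))
E
```

```text
507 [  0.3 -77.5 215.1] y -96.5 -62.5 z 208.0 223.9 x [-1.3  2.5]
-96 220.9 -0.4 13
-92 215.0 -0.6 45
-88 212.7 0.5 66
-84 209.3 0.7 64
-80 208.0 0.8 58
-76 208.2 0.9 62
-72 209.2 0.9 63
-68 210.6 0.3 91
-64 214.7 -0.1 45
```

```bash

python3 -m pendant '[{"gripper":255,"tx":1.6,"ty":0,"tz":1.95,"wx":0,"wy":0,"wz":0},{"gripper":255,"tx":1.6,"ty":0,"tz":1.95,"wx":0,"wy":0,"wz":0},{"gripper":255,"tx":1.6,"ty":0,"tz":1.95,"wx":0,"wy":0,"wz":0},{"gripper":255,"tx":1.6,"ty":0,"tz":1.95,"wx":0,"wy":0,"wz":0},{"gripper":255,"tx":1.6,"ty":0,"tz":1.95,"wx":0,"wy":0,"wz":0}]'
python3 -m pendant '[{"gripper":255,"tx":1.4,"ty":0,"tz":1.9,"wx":0,"wy":0,"wz":0},{"gripper":255,"tx":0,"ty":0,"tz":0,"wx":0,"wy":0,"wz":0},{"gripper":255,"tx":0,"ty":0,"tz":0,"wx":0,"wy":0,"wz":0}]'
python3 - <<'E'
from h import *
p,d,T=grab("wrist");cv2.imwrite("pics/w4.png",p[...,::-1])
W=cloud("wrist",d,T);L=np.stack([(W-OR)@XS,(W-OR)@YS,W[...,2]],-1)
hsv=cv2.cvtColor(p,cv2.COLOR_RGB2HSV).astype(int)
m=(hsv[...,0]>95)&(hsv[...,0]<116)&(hsv[...,1]>60)&(d<330)&(L[...,2]>215)
h=L[m];print("handle shelf: n",len(h),"y",np.percentile(h[:,1],[5,50,95]).round(1),"top",h[:,2].max().round(1),"x at top",h[h[:,2]>h[:,2].max()-1][:,0].mean().round(1))
b=(~m)&(abs(L[...,0])<12)&(L[...,1]>-105)&(L[...,1]<-55)&(L[...,2]>200)&(L[...,2]<240);k=L[b];print("hook",len(k),np.percentile(k,[2,50,98],axis=0).round(1).tolist() if len(k) else '')
P,Rt=tcp_for(shelf(2,-78,234),50);togo(P,Rt)
E
```

```text
time_s: 9.18
ee_pos: [539.4, -329.3, 178.8]
tool_rot: [179.5, -50.2, 11.1]
contact_force: [-0.9, 0.1, -3.1]
opening: 0.746
time_s: 9.55
ee_pos: [560.9, -324.5, 175.5]
tool_rot: [179.7, -50.2, 11.0]
contact_force: [-0.2, 0.5, -2.3]
opening: 0.749
handle shelf: n 3280 y [-136.3 -120.1 -103.1] top 254.1 x at top -81.2
hook 1712 [[-1.7, -96.2, 210.5], [0.2, -74.0, 221.7], [4.0, -63.2, 238.6]]
now [ 560.5 -324.6  175. ] [179.8 -50.2  10.9] q [-64.2  11.5 112.   60.3  58.6 -19.6] t 9.6 F [ 0.1 -0.2 -2.6] open 0.751
shift cm (tool axes now) [ 0.22 -4.25 -0.02] rotvec [ 0.    -0.003  0.003]
```

View pics/w4.png

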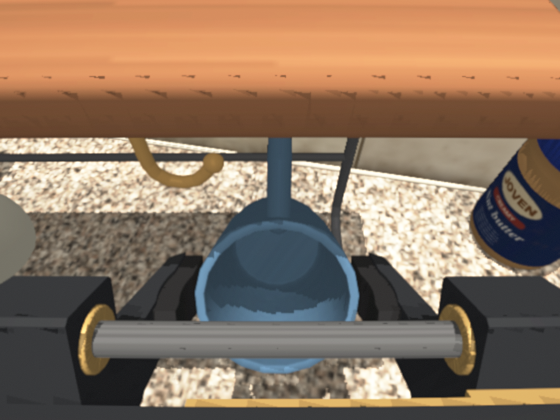

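The ball tip is at (213,162) and the handle bar at (280,155), level and to its right with the tip clear. I'll slide left over the tip in two stages.

```bash

python3 -m pendant '[{"gripper":255,"tx":0.2,"ty":-0.8,"tz":0,"wx":0,"wy":0,"wz":0},{"gripper":255,"tx":0,"ty":-0.8,"tz":0,"wx":0,"wy":0,"wz":0},{"gripper":255,"tx":0,"ty":-0.5,"tz":0,"wx":0,"wy":0,"wz":0},{"gripper":255,"tx":0,"ty":0,"tz":0,"wx":0,"wy":0,"wz":0}]'
python3 -m pendant '[{"gripper":255,"tx":0,"ty":-0.7,"tz":0,"wx":0,"wy":0,"wz":0},{"gripper":255,"tx":0,"ty":-0.7,"tz":0,"wx":0,"wy":0,"wz":0},{"gripper":255,"tx":0,"ty":-0.7,"tz":0,"wx":0,"wy":0,"wz":0},{"gripper":255,"tx":0,"ty":0,"tz":0,"wx":0,"wy":0,"wz":0},{"gripper":255,"tx":0,"ty":0,"tz":0,"wx":0,"wy":0,"wz":0}]'
python3 - <<'E'
from h import *
p,d,T=grab("wrist");cv2.imwrite("pics/w5.png",cv2.resize(p[100:310,140:420,::-1],(800,600),interpolation=cv2.INTER_CUBIC))
P,Rt=tcp_for(shelf(2,-78,214),50);togo(P,Rt)
E
```

```text
time_s: 10.1
ee_pos: [557.7, -302.9, 175.1]
tool_rot: [-180.0, -50.1, 10.7]
contact_force: [-0.2, -0.0, -3.2]
opening: 0.751
time_s: 10.72
ee_pos: [553.9, -282.5, 175.0]
tool_rot: [180.0, -50.1, 10.7]
contact_force: [-0.0, -0.5, -3.3]
opening: 0.753
now [ 554.  -282.7  175.1] [180.  -50.1  10.7] q [-62.6   7.3 117.   61.1  57.1 -19.5] t 10.78 F [-0.9  0.1 -3.2] open 0.75
shift cm (tool axes now) [-1.41 -0.01  1.17] rotvec [-0.001 -0.002  0.001]
```

View pics/w5.png

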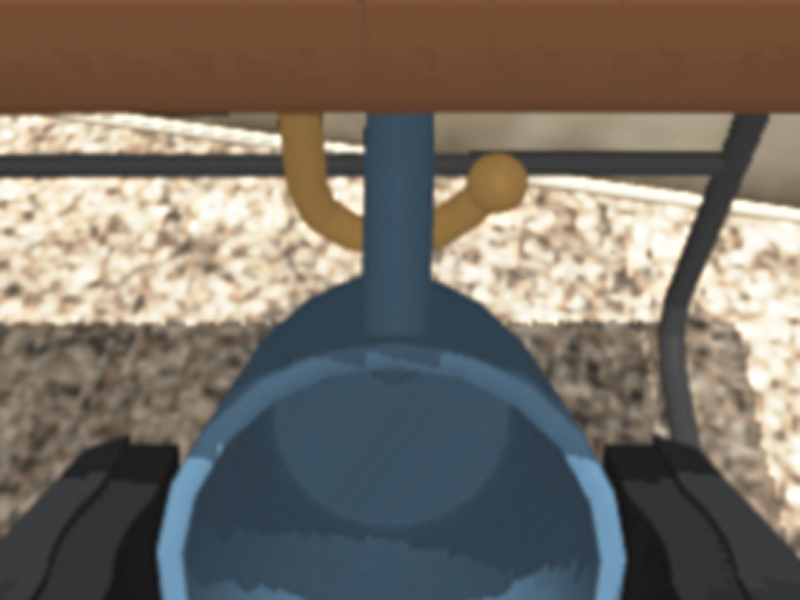

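The handle bar (crop x=400) lies in the middle of the hook's bend, between the shank (305) and the ball (497), with no contact force. Lowering.

```bash

python3 -m pendant '[{"gripper":255,"tx":-0.3,"ty":0,"tz":0.25,"wx":0,"wy":0,"wz":0},{"gripper":255,"tx":-0.3,"ty":0,"tz":0.25,"wx":0,"wy":0,"wz":0},{"gripper":255,"tx":-0.3,"ty":0,"tz":0.25,"wx":0,"wy":0,"wz":0},{"gripper":255,"tx":-0.2,"ty":0,"tz":0.17,"wx":0,"wy":0,"wz":0},{"gripper":255,"tx":0,"ty":0,"tz":0,"wx":0,"wy":0,"wz":0}]'
python3 - <<'E'
from h import *
P,Rt=tcp_for(shelf(2,-78,214),50);togo(P,Rt)
P,Rt=tcp_for(shelf(2,-78,215),55);togo(P,Rt)
E
```

```text
time_s: 11.4
ee_pos: [554.2, -282.7, 161.2]
tool_rot: [180.0, -50.2, 10.7]
contact_force: [-0.7, 0.7, 1.6]
opening: 0.754
now [ 554.2 -282.7  161.2] [180.  -50.2  10.7] q [-62.6   8.9 117.2  62.3  56.2 -21.5] t 11.4 F [-0.7  0.7  1.6] open 0.754
shift cm (tool axes now) [-0.36 -0.02  0.25] rotvec [-0.001 -0.003  0.001]
now [ 554.2 -282.7  161.2] [180.  -50.2  10.7] q [-62.6   8.9 117.2  62.3  56.2 -21.5] t 11.4 F [-0.7  0.7  1.6] open 0.754
shift cm (tool axes now) [-0.06 -0.02  0.66] rotvec [-0.001  0.084  0.001]
```

```bash

python3 -m pendant '[{"gripper":255,"tx":0.1,"ty":0,"tz":0.22,"wx":0,"wy":0.042,"wz":0},{"gripper":255,"tx":0.1,"ty":0,"tz":0.22,"wx":0,"wy":0.042,"wz":0},{"gripper":255,"tx":0,"ty":0,"tz":0,"wx":0,"wy":0,"wz":0},{"gripper":255,"tx":0,"ty":0,"tz":0,"wx":0,"wy":0,"wz":0}]'
python3 - <<'E'
from h import *
p,d,T=grab("wrist");cv2.imwrite("pics/w6.png",cv2.resize(p[100:310,140:420,::-1],(800,600),interpolation=cv2.INTER_CUBIC))
P,Rt=tcp_for(shelf(2,-78,215),55);togo(P,Rt)
E
```

```text
time_s: 11.9
ee_pos: [558.2, -281.6, 159.2]
tool_rot: [-180.0, -54.9, 10.7]
contact_force: [-3.9, 0.5, -1.1]
opening: 0.751
now [ 558.2 -281.6  159.3] [180.  -54.9  10.7] q [-64.1  11.  118.5  68.7  57.9 -28.5] t 11.95 F [-4.5  0.8 -0.9] open 0.752
shift cm (tool axes now) [-0.2   0.02  0.21] rotvec [-0.001  0.002  0.001]
```

View pics/w6.png

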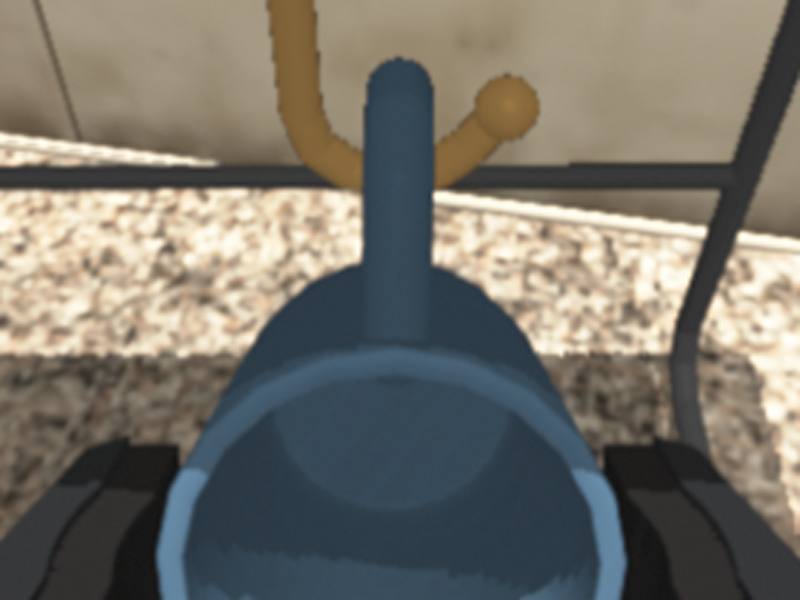

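The bar sits in the bend, seen clear between shank (295) and ball (507). There is a light force of 4.5 N towards the robot, so I ease back 3 mm and down 2 mm.

```bash

python3 -m pendant '[{"gripper":255,"tx":-0.16,"ty":0,"tz":-0.1,"wx":0,"wy":0,"wz":0},{"gripper":255,"tx":-0.16,"ty":0,"tz":-0.05,"wx":0,"wy":0,"wz":0},{"gripper":255,"tx":0,"ty":0,"tz":0,"wx":0,"wy":0,"wz":0},{"gripper":255,"tx":0,"ty":0,"tz":0,"wx":0,"wy":0,"wz":0}]'
python3 -m pendant '[{"gripper":255,"tx":-0.08,"ty":0,"tz":0.06,"wx":0,"wy":0,"wz":0},{"gripper":255,"tx":0,"ty":0,"tz":0,"wx":0,"wy":0,"wz":0},{"gripper":255,"tx":0,"ty":0,"tz":0,"wx":0,"wy":0,"wz":0}]'
```

```text
time_s: 12.45
ee_pos: [555.9, -282.5, 158.5]
tool_rot: [179.9, -55.0, 10.8]
contact_force: [1.9, 1.6, 4.2]
opening: 0.749
time_s: 12.82
ee_pos: [556.3, -282.5, 158.0]
tool_rot: [179.9, -55.1, 10.8]
contact_force: [2.6, 3.5, 7.8]
opening: 0.749
```

```bash

python3 -m pendant '[{"gripper":255,"tx":0.05,"ty":0,"tz":-0.04,"wx":0,"wy":0,"wz":0},{"gripper":255,"tx":0,"ty":0,"tz":0,"wx":0,"wy":0,"wz":0},{"gripper":60,"tx":0,"ty":0,"tz":0,"wx":0,"wy":0,"wz":0},{"gripper":55,"tx":0,"ty":0,"tz":0,"wx":0,"wy":0,"wz":0},{"gripper":45,"tx":0,"ty":0,"tz":0,"wx":0,"wy":0,"wz":0}]'
python3 -m pendant '[{"gripper":20,"tx":0,"ty":0,"tz":0,"wx":0,"wy":0,"wz":0},{"gripper":0,"tx":0,"ty":0,"tz":0,"wx":0,"wy":0,"wz":0},{"gripper":0,"tx":0,"ty":0,"tz":0,"wx":0,"wy":0,"wz":0},{"gripper":0,"tx":0,"ty":0,"tz":0,"wx":0,"wy":0,"wz":0},{"gripper":0,"tx":0,"ty":0,"tz":0,"wx":0,"wy":0,"wz":0}]'
python3 - <<'E'
from h import *
p,d,T=grab("wrist");cv2.imwrite("pics/w7.png",p[...,::-1])
E
```

```text
time_s: 13.45
ee_pos: [555.1, -282.3, 156.8]
tool_rot: [-179.9, -54.9, 10.6]
contact_force: [-0.6, -0.6, 0.1]
opening: 0.824
time_s: 14.08
ee_pos: [555.5, -282.3, 157.4]
tool_rot: [180.0, -54.9, 10.7]
contact_force: [0.5, 0.4, 0.1]
opening: 1.0
```

View pics/w7.png

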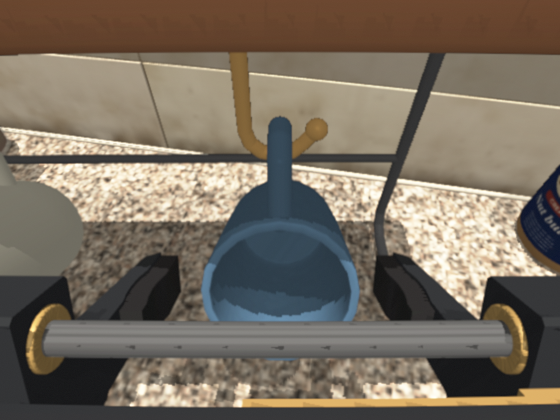

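The mug hangs on the hook with its bar in the bend at (280,150), and both fingers are clear of it. I'll back off along the tool axis, then check.

```bash

python3 -m pendant '[{"gripper":0,"tx":0,"ty":0,"tz":-1.5,"wx":0,"wy":0,"wz":0},{"gripper":0,"tx":0,"ty":0,"tz":-2.5,"wx":0,"wy":0,"wz":0},{"gripper":0,"tx":0,"ty":0,"tz":-3,"wx":0,"wy":0,"wz":0},{"gripper":0,"tx":0,"ty":0,"tz":-4,"wx":0,"wy":0,"wz":0},{"gripper":0,"tx":0,"ty":0,"tz":-4,"wx":0,"wy":0,"wz":0}]'
python3 -m pendant '[{"gripper":0,"tx":0,"ty":0,"tz":-4,"wx":0,"wy":0,"wz":0},{"gripper":0,"tx":0,"ty":0,"tz":0,"wx":0,"wy":0,"wz":0},{"gripper":0,"tx":0,"ty":0,"tz":0,"wx":0,"wy":0,"wz":0},{"gripper":0,"tx":0,"ty":0,"tz":0,"wx":0,"wy":0,"wz":0},{"gripper":0,"tx":0,"ty":0,"tz":0,"wx":0,"wy":0,"wz":0}]'
python3 -m pendant '[{"gripper":0,"tx":0,"ty":0,"tz":0,"wx":0,"wy":0,"wz":0},{"gripper":0,"tx":0,"ty":0,"tz":0,"wx":0,"wy":0,"wz":0},{"gripper":0,"tx":0,"ty":0,"tz":0,"wx":0,"wy":0,"wz":0},{"gripper":0,"tx":0,"ty":0,"tz":0,"wx":0,"wy":0,"wz":0},{"gripper":0,"tx":0,"ty":0,"tz":0,"wx":0,"wy":0,"wz":0}]'
python3 - <<'E'
from h import *
def blue():
    p,d,T=grab("wrist");W=cloud("wrist",d,T);h=cv2.cvtColor(p,cv2.COLOR_RGB2HSV).astype(int)
    m=(h[...,0]>95)&(h[...,0]<116)&(h[...,1]>60)&(W[...,2]>90)&(W[...,2]<250)&(np.hypot(W[...,0]-560,W[...,1]+280)<110)
    return p,np.median(W[m],0).round(2),m.sum()
p,a,n=blue()
for i in range(4): q,b,n2=blue()
print(a,n,b,n2)
s,_,_=grab("scene")
cv2.imwrite("pics/f.png",np.hstack([cv2.resize(p[...,::-1],(400,300)),cv2.resize(s[130:330,200:467,::-1],(400,300))]))
E
```

```text
time_s: 14.75
ee_pos: [433.3, -305.1, 244.6]
tool_rot: [180.0, -54.9, 10.7]
contact_force: [0.4, -0.6, 0.2]
opening: 0.996
time_s: 15.38
ee_pos: [403.2, -310.3, 265.9]
tool_rot: [-179.8, -55.0, 10.7]
contact_force: [-1.1, -0.6, -0.8]
opening: 1.002
time_s: 16.0
ee_pos: [402.7, -311.3, 266.6]
tool_rot: [180.0, -54.9, 10.7]
contact_force: [0.1, -0.0, -0.9]
opening: 0.999
[ 557.42 -283.26  138.91] 4403 [ 557.5  -283.26  139.04] 4404
```

View pics/f.png

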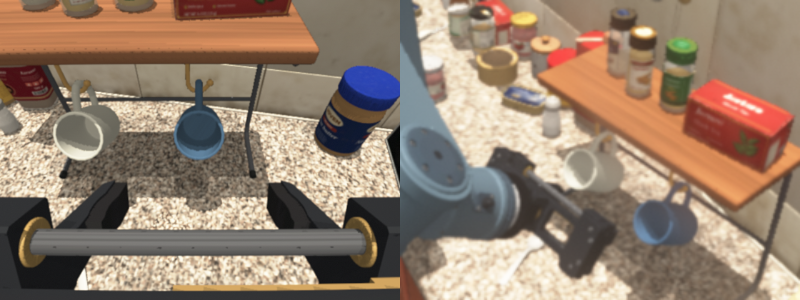

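Both mugs hang side by side: white at (85,130) and blue at (200,130) in the left half. The blue mug is still, and the loose things stand where they were. I'm handing in.

```bash
python3 -c "
from workcell import robot
print(robot.job_done())"
```

```text
the job is handed in; nothing more can be done
None
```

The blue mug now hangs by its handle on the free hook, next to the white mug, and I handed the job in at about 16 s of the 50 s allowed. I gripped it across the body from above, tilted it about 55°, slid the handle over the hook's tip from the right and lowered it into the bend. I then opened the jaws and backed the gripper off about 190 mm.

**Last checks:**
- **At rest:** the blue mug's measured position changed by less than 0.2 mm over five wrist pictures spanning about 0.25 s.
- **White mug:** it is still on its hook.
- **Loose things:** in the last scene picture the salt and tin stand as before, and the jar is only partly in view. I judged this by eye and did not measure it.
- **Forces:** the wrist readings I saw stayed under about 10 N, with the gripper touching nothing at the end.

**One small disagreement:** the handle touched the hook about 4 mm higher and 2–3 mm nearer the robot than my model predicted. I corrected this by feel before releasing.

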